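Set the saw fence to its marker and hold the blade guard open

TASK

Set the bench saw up for the next slice: with the blade guard still down, turn the fence knob a little at a time until the fence's pointer lines up with the set marker on the scale, never pushing the fence itself. Then take the guard by its ball handle, raise it to 60 degrees open (give or take 5) and finish still holding it there by the ball, as it falls shut when let go and the technician needs both hands to load the specimen. Leave the marker and everything else on the saw and bench where they are.

Things in the scene. Friction and masses are not known exactly. Their poses are not given: they have to be found in the camera images.
- saw: white bench-top diamond table saw, fixed to the bench, 300 mm deep (its x, pointing away from its front) x 380 mm wide (its y, to the left); origin under its centre on the bench. Its aluminium table top is 100 mm above the bench; the thin upright blade stands 30 mm out of it at y = +60 mm
- knob (a joint): fence knob: round black knurled knob 34 mm across, 26 mm high, on an upright shaft at the table's front right, 8 mm above a grey pinion box, clear all round. Value in rad, grows clockwise seen from above, 0 to 7; each rad clockwise drives the fence 6 mm away from the blade (to the saw's -y). Friction 0.03 N m; it stays where it is left
- knob_grip (a point): point on the knob's axis at mid-height, 142 mm above the bench; the place to grip
- fence: saw fence: 20 mm high dark steel bar along x on a dark carriage at the table's front, with a steel rack that runs right into the pinion box; slides along the saw's y, 0 to 42 mm. Origin on the table surface under the tip of its pointer
- pointer_tip (a point): tip of the fence's pointer: a dark needle 15 mm long on the carriage, pointing at the robot, 4 mm above the table, over the white scale on the table's front edge; frame parallel to the saw's
- mark_tip (a point): tip of the set marker: a 14 mm wide steel clip on the front edge of the scale, held by friction, with a 10 mm nose pointing away from the robot. When aligned, its tip and the pointer's face each other nose to nose, 2 to 3 mm apart along x, at equal y in the saw frame. It starts 8 to 26 mm to the saw's -y side of the pointer
- guard (a joint): opening angle of the blade guard in rad: 0 = closed (level), grows as the front rises, stop at 1.31 (75 degrees). A clear hood 138 mm long, 100 mm wide, 47 mm high in a dark steel frame, hinged at the rear, its top 175 mm above the bench when closed; 0.2 to 0.4 kg; falls shut from any angle when let go
- guard_hinge (a point): middle of the guard's hinge pin, 165 mm above the bench; the pin lies along the saw's y; frame turns with the guard, x pointing away from the ball
- guard_ball (a point): black ball handle 32 mm across on a 40 mm stem in front of the guard; origin at the ball's centre, 195 mm from the hinge pin and level with it (165 mm up) when closed, 334 mm above the bench at 60 degrees. Pinched from its sides along the saw's y it turns between the fingers, so the tool can stay upright. 40 mm clear behind and below it
- puck_saw: black moulded specimen mount, a cylinder 30 mm across and 20 mm high, standing on the saw's table right of the fence; origin under its centre; a bystander
- dressing_stick: white ceramic stick 75 x 13 x 13 mm lying on the saw's table left of the guard; a bystander
- spanner: flat steel spanner 150 mm long lying on the saw's table, along its right edge; a bystander
- suspension: white bottle 56 mm across, 130 mm high, on the bench to the left of the saw; origin under its centre; a bystander
- lubricant: amber jar 68 mm across, 110 mm high, on the bench to the right of the saw; origin under its centre; a bystander
- timer: small black hand timer 75 x 46 x 18 mm on the bench to the left of the saw; a bystander
- caliper: steel caliper 220 mm long, 12 mm high, on the bench in front of the saw, right; a bystander

How it is judged:
By the outcome, as a careful person would: the job done as asked, in the order asked, and still so for the second after the job is handed in, while the arm keeps its last pose, push and grip.
It also fails if it takes over 72 s, if anything falls off the work surface, if the arm or the gripper's body presses on something with over 40 N, if the wrist force passes 120 N, or if a joint passes its speed limit or range.

ROBOT

A 7-joint arm with a two-finger parallel gripper is mounted at the origin on the work surface. World frame = base frame: x ahead of the robot, y to its left, z up, the work surface at z = 0. Lengths are in m, angles in rad, forces in N, time in s.
With the tool pointing down it reaches from about 0.4 to 0.85 m from the base axis. Payload 4.5 kg.
Tool frame: the origin (TCP) lies midway between the tips of the shut fingers; the grasp point (between the pads) lies 19 mm behind it; z points along the fingers, y is the direction in which the jaws open and shut (so a half turn about z gives the same grasp; the last joint's range is limited). The gripper opens to 88 mm and grips with 3 to 60 N. Pads are 18 mm wide; open, the fingers measure 123 mm over their backs; the gripper's body (75 mm by 187 mm) begins 45 mm behind the grasp point.
Start: joints at [1.148, 0.689, -0.195, 1.565, 0.157, 0.902, -0.215], TCP at [0.276, -0.561, 0.239] pointing down, gripper open.
Joint ranges: [-3.01, 3.01], [-0.46, 2.08], [-1.47, 1.51], [0.13, 2.56], [-1, 4.14], [0.04, 2.09], [-2.66, 2.66]. Speed limits (rad/s): [2.57, 2.57, 3.14, 3.14, 3.14, 3.14, 3.14].

INTERFACE

Orientations are given as a unit quaternion [x, y, z, w].
In Python, from plant import r gives the robot as it stands.
- The arm moves only by the tool play_rows, never from a script. Its argument "targets" is a list of rows, each a list of 6 numbers: the shift along the tool's x, y, z in m, then the turn, a rotation vector about the tool's x, y, z in rad. In form: [[tx, ty, tz, rx, ry, rz], ...]. A call has 1 to 5 rows; each row shifts and turns the pose as measured when the row begins, along the tool's axes as they then stand; what a row does not reach is not made up. A row lasts 1/12 s, in which the tool goes at most 41.7 mm and 7.16 degrees, less where a joint would pass 70% of its speed; a pose out of reach is approached as far as the arm can. A call is refused whole if a number of a shift passes 0.0417 or a number of a turn 0.125, either way. A call with a gripper value outside its range is refused whole. "hand" is the opening, from 0 (shut) to 1 (fully open), set as the call begins (left out, the last holds). The fingers move at their own pace and stop on an object; "squeeze" is the grip in N (left out, the last holds). Time passes only in rows, so rows that do not move let the fingers close. It gives the time, the measured TCP pose, the force and the opening at its end, in the units of the state.
- r.get_state(): the state, without advancing time (a new reading comes with each control period).
- r.snapshot(name): name is "scene" or "top"; returns the picture (480x640x3 uint8, blue, green, red); there is no depth.
- r.get_calibration(name): a dict with "intrinsics" (3x3 intrinsics, pixels), "k1" (the pictures are not rectified: a ray, as slopes to the right and down, at radius r is drawn at 1 + k1 r^2 times it, then the intrinsics apply), "R" (3x3) and "t" (3): a world point X has camera coordinates R X + t. Camera axes: x right, y down, z forward; pixel columns grow to the right and rows downward; lengths in m; the calibration is good to about 2 mm. A picture is of the moment at which its call begins. get_calibration takes no time and is no camera call.
- r.finish_job(): hands the job in, once; it reports no verdict.
Trained networks look in the newest picture that a camera, given by its name, has taken for a name from the list of things; names that differ only in an ending like _2 or _b are one class to them, and where a whole thing is asked for, a point or a joint stands for the part that bears it (a point fixed in the world has none). Each returns a list of dicts, best first, with "confidence" (0 to 1); they miss things now and then, are a little off and sometimes report something else, mostly with a low value. They report only what shows in the picture. A call takes as long as a camera call.
- r.search_frame(query, camera): "bbox" ([left, top, right, bottom] in pixels, round what is visible of it).
- r.tip_of(query, camera): "uv" ([column, row] in pixels: a listed point, or the origin of a listed thing).
The state is a dict: "clock": time; "q": joint angles; "qd": joint speeds; "joint_torque": joint torques, N m; "tool_pos": TCP position; "eef_rot": TCP orientation; "contact_force": force on the tool from outside, world axes, zero at the start; "moment": the same for the moment, N m; "opening": opening from 0.0 (shut) to 1.0 (fully open).
Only numpy, scipy, OpenCV 4.12 (cv2) and the standard library are available. Lean on these libraries where they do the work, as an engineer would, in place of code of your own. Each camera call takes 0.05 s, during which the arm holds its last target. There are 200 camera calls.

## Working session

There is one attempt and no reset: what is moved stays moved. The work goes in short steps, Python scripts to look and compute and a tool call to move; the robot and the scene stay as the last step left them, time stands still between calls to the robot, and variables do not carry over. Pictures are saved under pics/ and viewed, on a budget of 10 in all, crops included, one or two more only if the job needs it, and the job is handed in when it is done.

Besides the shell and the picture viewer there is one more tool, called in YAML: its name, and indented under it one key for each argument. play_rows: Moves the arm, as the interface text tells. Its arguments: {"type":"object","properties":{"targets":{"type":"array","items":{"type":"array","items":{"type":"number"}}},"hand":{"type":"number"},"squeeze":{"type":"number"}},"required":["targets"]}

```bash
mkdir -p pics; ls
cat > h.py <<'E'
import numpy as np, cv2
from plant import r
from scipy.spatial.transform import Rotation as Ro
def ray(uv,cam):
    c=r.get_calibration(cam);K=np.array(c["intrinsics"]);R=np.array(c["R"]);t=np.array(c["t"])
    p=cv2.undistortPoints(np.array([[uv]],float),K,np.array([c["k1"],0,0,0,0.]))[0,0]
    d=R.T@np.array([p[0],p[1],1]);return -R.T@t,d/np.linalg.norm(d)
def tri(a,b):
    (o1,d1),(o2,d2)=ray(a,"scene"),ray(b,"top")
    s=np.linalg.lstsq(np.c_[d1,-d2],o2-o1,rcond=None)[0]
    p,q=o1+s[0]*d1,o2+s[1]*d2
    return (p+q)/2,np.linalg.norm(p-q)
def onz(uv,cam,z):
    o,d=ray(uv,cam);return o+d*(z-o[2])/d[2]
def proj(X,cam):
    c=r.get_calibration(cam);R=np.array(c["R"])
    return cv2.projectPoints(np.array([X],float),cv2.Rodrigues(R)[0],np.array(c["t"],float),np.array(c["intrinsics"]),np.array([c["k1"],0,0,0,0.]))[0].reshape(-1)
E
python3 - <<'E'
from h import *
np.set_printoptions(precision=4,suppress=True)
for c in("scene","top"):
    cv2.imwrite(f"pics/{c}0.png",r.snapshot(c)); k=r.get_calibration(c);R=np.array(k["R"]);print(c,k["intrinsics"],k["k1"],-R.T@np.array(k["t"]))
for n in["knob_grip","pointer_tip","mark_tip","guard_hinge","guard_ball","saw","fence","puck_saw","lubricant","suspension"]:
    a=r.tip_of(n,"scene");b=r.tip_of(n,"top")
    print(n,[(np.round(x["uv"],1),round(x["confidence"],2)) for x in a[:2]],[(np.round(x["uv"],1),round(x["confidence"],2)) for x in b[:2]])
    if a and b: print("   ",*tri(a[0]["uv"],b[0]["uv"]))
s=r.get_state();print(s["clock"],s["tool_pos"],s["eef_rot"],s["opening"])
E
```

```text
pics
scene [[570.13     0.     310.2037]
 [  0.     570.13   231.5044]
 [  0.       0.       1.    ]] -0.10559222272263408 [1.324  0.1245 1.1381]
top [[569.8366   0.     326.484 ]
 [  0.     569.8366 238.2515]
 [  0.       0.       1.    ]] -0.05234528426105169 [ 0.258  -0.0462  1.3681]
knob_grip [(array([302.2, 218.5]), 0.51), (array([267.4, 282. ]), 0.28)] [(array([332.4, 246.9]), 0.68), (array([146.7, 261. ]), 0.54)]
    [ 0.5327 -0.0581  0.1562] 0.002478063656643052
pointer_tip [(array([370.4, 236.5]), 0.67)] [(array([262.3, 261.3]), 0.76), (array([255. , 230.9]), 0.47)]
    [0.512  0.0986 0.1083] 0.0053021563072968856
mark_tip [(array([245.8, 191.8]), 0.54), (array([360.8, 233.9]), 0.51)] [(array([263.7, 145.2]), 0.72), (array([273.3, 257.6]), 0.38)]
    [ 0.6886 -0.0235  0.4302] 0.18815969240657152
guard_hinge [(array([349.8, 316.1]), 0.77)] [(array([264.8, 145.4]), 0.93)]
    [0.765  0.0903 0.1729] 0.0049499258256017085
guard_ball [(array([375.3, 240.1]), 0.98)] [(array([253.7, 229.7]), 0.8)]
    [0.5693 0.1116 0.1716] 0.0043185376955162755
saw [(array([335.5, 305.8]), 0.69), (array([367.4, 236.1]), 0.35)] [(array([288.8, 219.6]), 0.93), (array([227.1, 203.6]), 0.47)]
    [ 0.6411  0.0469 -0.0067] 0.00628988060546156
fence [(array([366.7, 236.9]), 0.57)] [(array([267.5, 260.8]), 0.75), (array([498.9, 270.6]), 0.66)]
    [0.5133 0.0888 0.1058] 0.002024123576634102
puck_saw [(array([304.9, 284.3]), 0.49), (array([404.8, 291.6]), 0.41)] [(array([321.1, 199.6]), 0.48)]
    [ 0.6608 -0.0285  0.0903] 0.007596461015308184
lubricant [(array([155.6, 219.9]), 0.83), (array([365.9, 239.4]), 0.52)] [(array([499.3, 271.9]), 0.77)]
    [ 0.4988 -0.4601  0.0065] 0.006746520987969595
suspension [(array([473.6, 243.8]), 0.79)] []
1.1 [ 0.2757 -0.5609  0.2388] [0.974  0.2264 0.     0.    ] 0.9992670174431972
```

Run:
```python
import cv2
a=cv2.imread("pics/scene0.png")[170:350,220:460];cv2.imwrite("pics/s0c.png",cv2.resize(a,(800,600),interpolation=cv2.INTER_CUBIC))
a=cv2.imread("pics/top0.png")[120:300,190:430];cv2.imwrite("pics/t0c.png",cv2.resize(a,(800,600),interpolation=cv2.INTER_CUBIC))
```

```text
(no output)
```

View pics/s0c.png

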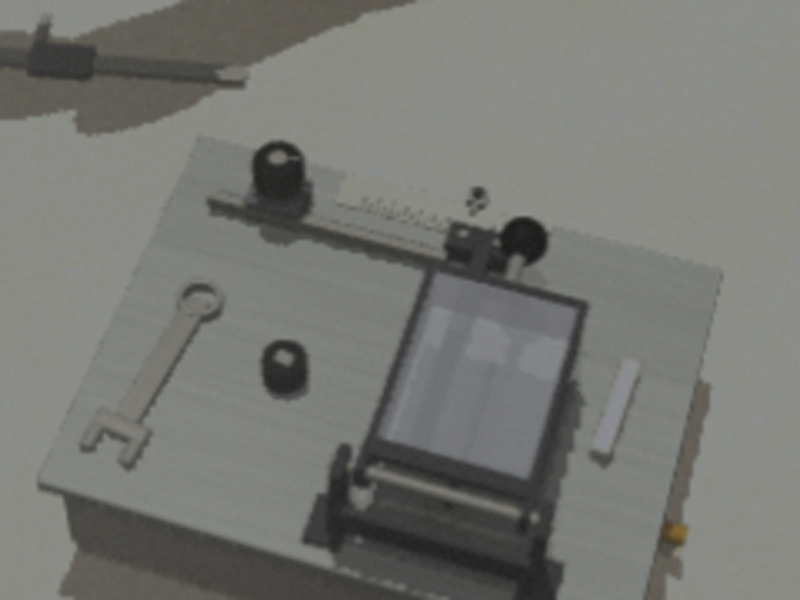

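View pics/t0c.png

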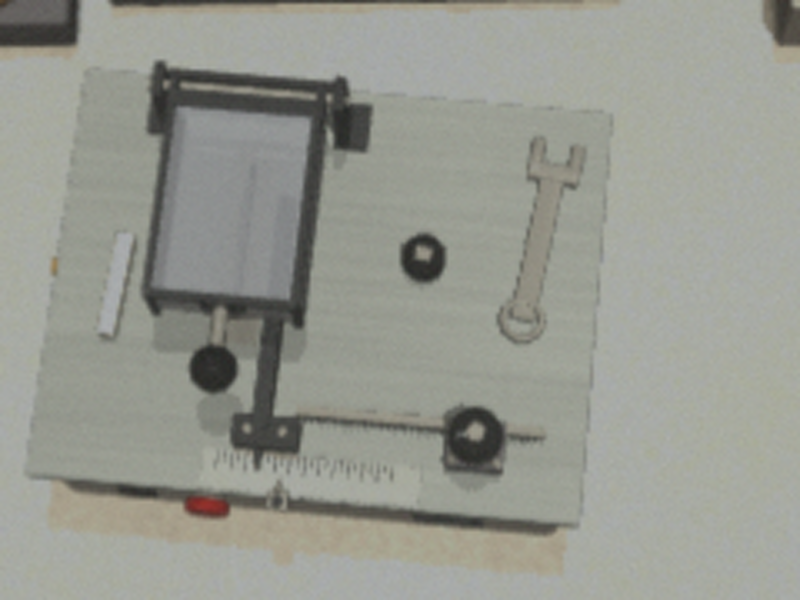

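View pics/top0.png

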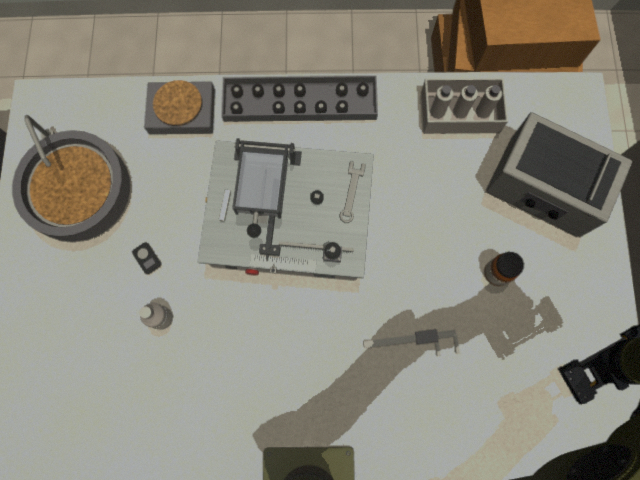

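The top crop shows the knob at (332,250) px, pointer tip at about (267.4,260.4), marker nose at about (273.7,264) and ball at (254,230). The scene crop shows the guard closed and the marker left of the ball. Next I'll fit the saw frame and look closer at the scale.

```bash
cat >> h.py <<'E'
def avg(cam,n=8): return np.mean([r.snapshot(cam).astype(float) for _ in range(n)],0)
E
python3 - <<'E'
from h import *
np.set_printoptions(precision=4,suppress=True)
f=lambda x,y:np.array([190+x/3.333,120+y/3.333])
C=[onz(f(*p),"top",0.1) for p in[(90,68),(612,112),(580,525),(28,475)]]
for c in C:print(c)
print("sizes",[np.linalg.norm(C[i]-C[(i+1)%4]) for i in range(4)],"center",sum(C)/4)
v=[C[0]-C[1],C[3]-C[2]];print("yaw(y axis)",[np.degrees(np.arctan2(-a[0],a[1])) for a in v]);v=[C[0]-C[3],C[1]-C[2]];print([np.degrees(np.arctan2(a[1],a[0])) for a in v])
for n,p,z in[("knob",(475,433),.155),("ptr",(258,468),.104),("mark",(279,480),.104),("ball",(213,368),.165)]:print(n,onz(f(*p),"top",z))
a=avg("top");cv2.imwrite("pics/a_top.png",a)
b=avg("scene");cv2.imwrite("pics/a_scene.png",b)
A=cv2.resize(a[245:280,250:300].astype(np.uint8),(800,560),interpolation=cv2.INTER_CUBIC)
B=cv2.resize(b[210:250,320:380].astype(np.uint8),(800,533),interpolation=cv2.INTER_CUBIC)
cv2.imwrite("pics/ab.png",cv2.resize(np.vstack([A,B]),None,fx=.54,fy=.54,interpolation=cv2.INTER_AREA))
E
```

```text
[0.8101 0.2165 0.1   ]
[ 0.7717 -0.1581  0.1   ]
[ 0.4738 -0.1277  0.1   ]
[0.5119 0.2479 0.1   ]
sizes [np.float64(0.37650095616982315), np.float64(0.2994255651708141), np.float64(0.37750479477760696), np.float64(0.29979923321863317)] center [0.6419 0.0446 0.1   ]
yaw(y axis) [np.float64(-5.85386429332785), np.float64(-5.797315761038572)]
[np.float64(-6.011810991221582), np.float64(-5.819956224333895)]
knob [ 0.526 -0.057  0.155]
ptr [0.5145 0.0902 0.104 ]
mark [0.506  0.0758 0.104 ]
ball [0.5692 0.1141 0.165 ][ WARN:0@4.439] global loadsave.cpp:1063 imwrite_ Unsupported depth image for selected encoder is fallbacked to CV_8U.
```

View pics/ab.png

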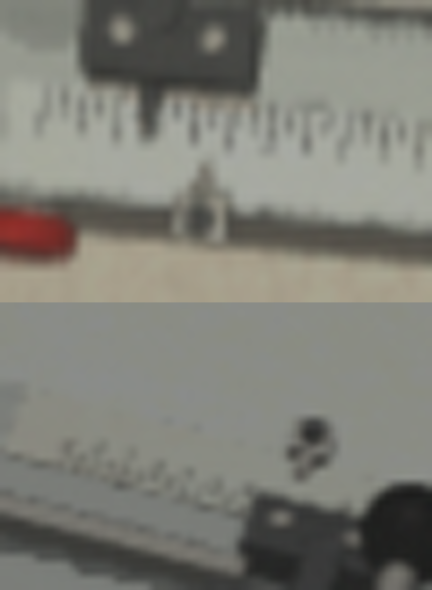

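The averaged views put the offset at about 15 mm along the saw's -y, which is about 2.5 rad clockwise. The saw yaw is -5.85° and its size checks at 377 x 300 mm. I'll move toward a point above the knob.

play_rows:
  targets:
    - [0.03,-0.0227,-0.002,0,0,0]
    - [0.03,-0.0227,-0.002,0,0,0]
    - [0.03,-0.0227,-0.002,0,0,0]
    - [0.03,-0.0227,-0.002,0,0,0]
    - [0.03,-0.0227,-0.002,0,0,0]
  hand: 1

```text
clock: 2.32
tool_pos: [0.3564, -0.3983, 0.247]
eef_rot: [0.976, 0.216, -0.002, 0.004]
contact_force: [0.0, 1.1, -1.1]
opening: 0.998
```

play_rows:
  targets:
    - [0.03,-0.0227,-0.002,0,0,0]
    - [0.03,-0.0227,-0.002,0,0,0]
    - [0.03,-0.0227,-0.002,0,0,0]
    - [0.03,-0.0227,-0.002,0,0,0]
    - [0.03,-0.0227,-0.002,0,0,0]

```text
clock: 2.73
tool_pos: [0.4477, -0.2241, 0.2569]
eef_rot: [0.977, 0.215, -0.001, 0.005]
contact_force: [1.6, -0.0, -0.4]
opening: 1.003
```

```bash
cat >> h.py <<'E'
YS=np.radians(-5.85)
def go(P=None,yaw=None):
    "delta to world TCP P and tool-x yaw, in tool axes"
    s=r.get_state();p=np.array(s["tool_pos"]);M=Ro.from_quat(s["eef_rot"])
    y=np.arctan2(*M.as_matrix()[1::-1,0]);yaw=y if yaw is None else yaw
    D=Ro.from_matrix([[np.cos(yaw),np.sin(yaw),0],[np.sin(yaw),-np.cos(yaw),0],[0,0,-1]])
    print("clock",round(s["clock"],2),"p",p.round(4),"yaw",round(y,3),"q",np.round(s["q"],2),"F",np.round(s["contact_force"],1),"M",np.round(s["moment"],2),"op",round(s["opening"],3))
    if P is not None: print(" tool delta",M.inv().apply(np.array(P)-p).round(4),"turn",(M.inv()*D).as_rotvec().round(3))
E
python3 - <<'E'
from h import *
np.set_printoptions(precision=4,suppress=True)
go((.529,-.057,.24))
f=lambda x,y:np.array([190+x/3.333,120+y/3.333])
for z in(.142,):
    print(onz((332.4,246.9),"top",z),onz(f(475,433),"top",z),onz((302.2,218.5),"scene",z),onz((220+279/3.333,170+168/3.333),"scene",z))
# blob centroids in averaged pictures, dark pixels
for c,(u,v) in(("top",(332.5,250)),("scene",(303.7,220.4))):
    g=cv2.cvtColor(cv2.imread(f"pics/a_{c}.png"),cv2.COLOR_BGR2GRAY)
    w=g[int(v)-14:int(v)+15,int(u)-14:int(u)+15];m=(w<60).astype(np.uint8)
    n,l,st,ce=cv2.connectedComponentsWithStats(m);k=l[14,14] if l[14,14] else 1+np.argmax(st[1:,4])
    x,y,ww,h=st[k][:4];uv=(int(u)-14+x+(ww-1)/2,int(v)-14+y+(h-1)/2);print(c,st[k],uv,onz(uv,c,.142))
E
```

```text
clock 2.73 p [ 0.4477 -0.2241  0.2569] yaw 0.434 q [ 0.47  0.5  -0.16  1.92  0.13  0.73 -0.9 ] F [ 1.6 -0.  -0.4] M [ 0.03 -0.01 -0.02] op 1.003
 tool delta [ 0.1441 -0.1176  0.0152] turn [0.008 0.004 0.   ]
[ 0.5357 -0.057   0.142 ] [ 0.5289 -0.0571  0.142 ] [ 0.5215 -0.0619  0.142 ] [ 0.5262 -0.0574  0.142 ]
top [  6   7  17  16 149] (np.float64(332.0), np.float64(250.5)) [ 0.5276 -0.056   0.142 ]
scene [  5   7  19  22 277] (np.float64(303.0), np.float64(223.5)) [ 0.5353 -0.057   0.142 ]
```

play_rows:
  targets:
    - [0.024,-0.0196,0.002,0,0,0]
    - [0.024,-0.0196,0.002,0,0,0]
    - [0.024,-0.0196,0.002,0,0,0]
    - [0.024,-0.0196,0.002,0,0,0]
    - [0.024,-0.0196,0.002,0,0,0]

```text
clock: 3.15
tool_pos: [0.5201, -0.0749, 0.2475]
eef_rot: [0.976, 0.217, 0.002, 0.005]
contact_force: [0.9, 0.2, -0.6]
opening: 1.001
```

play_rows:
  targets:
    - [0.024,-0.0196,0.002,0.004,0.004,0]
    - [0,0,0,0,0,0]

```text
clock: 3.32
tool_pos: [0.537, -0.0371, 0.2453]
eef_rot: [0.975, 0.222, 0.005, 0.001]
contact_force: [1.0, 0.6, -0.5]
opening: 1.002
```

Run:
```python
from h import *
go((.529,-.057,.24))
cv2.imwrite("pics/sk.png",cv2.resize(r.snapshot("scene")[130:310,220:460],(800,600)))
```

```text
clock 3.32 p [ 0.537  -0.0371  0.2453] yaw 0.448 q [ 0.08  0.56 -0.15  1.83  0.12  0.75 -1.26] F [ 1.   0.6 -0.5] M [ 0.02 -0.01 -0.01] op 1.002
 tool delta [-0.0159  0.0145  0.0052] turn [ 0.004 -0.01  -0.   ]
```

View pics/sk.png

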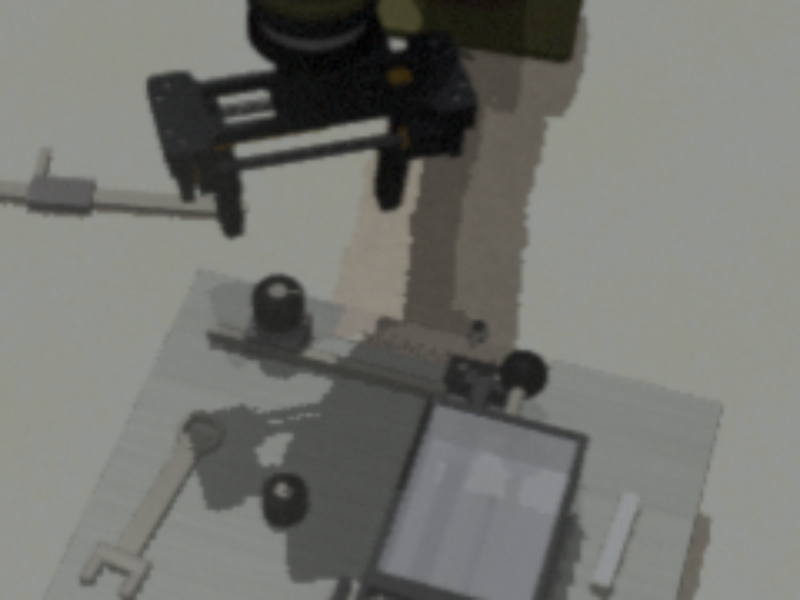

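The gripper is above the pinion area. The knob, at crop (278,303), is clear all round and agrees with (0.527,-0.057).

play_rows:
  targets:
    - [-0.008,0.007,0.015,0.002,-0.005,0]
    - [-0.008,0.007,0.015,0.002,-0.005,0]
    - [0,0,0.015,0,0,0]
    - [0,0,0,0,0,0]

```text
clock: 3.7
tool_pos: [0.5274, -0.0632, 0.2002]
eef_rot: [0.975, 0.221, -0.0, 0.003]
contact_force: [-0.6, 0.1, -0.1]
opening: 1.003
```

Run:
```python
from h import *
go((.5275,-.057,.127))
```

```text
clock 3.7 p [ 0.5274 -0.0632  0.2002] yaw 0.445 q [ 0.11  0.62 -0.13  1.89  0.14  0.64 -1.23] F [-0.6  0.1 -0.1] M [-0.02  0.   -0.  ] op 1.003
 tool delta [ 0.0028 -0.0059  0.0732] turn [0.005 0.001 0.   ]
```

play_rows:
  targets:
    - [0.001,-0.003,0.018,0.003,0,0]
    - [0.001,-0.002,0.018,0.002,0,0]
    - [0,0,0.018,0,0,0]
    - [0,0,0.012,0,0,0]
    - [0,0,0,0,0,0]

```text
clock: 4.12
tool_pos: [0.5276, -0.0649, 0.1355]
eef_rot: [0.976, 0.217, 0.001, 0.003]
contact_force: [0.4, -0.4, 0.3]
opening: 0.998
```

Run:
```python
from h import *
go((.5275,-.057,.126))
```

```text
clock 4.12 p [ 0.5276 -0.0649  0.1355] yaw 0.437 q [ 0.1   0.72 -0.11  1.95  0.16  0.48 -1.26] F [ 0.4 -0.4  0.3] M [ 0.04  0.02 -0.03] op 0.998
 tool delta [ 0.0032 -0.0072  0.0095] turn [ 0.005 -0.    -0.   ]
```

play_rows:
  targets:
    - [0.002,-0.006,0.005,0.003,0,0]
    - [0.001,-0.003,0.004,0.002,0,0]
    - [0,0,0,0,0,0]

```text
clock: 4.37
tool_pos: [0.5273, -0.0567, 0.128]
eef_rot: [0.977, 0.215, 0.001, 0.001]
contact_force: [0.1, -0.5, -0.0]
opening: 1.0
```

Run:
```python
from h import *
for _ in range(4):
    go((.5275,-.057,.126)); r.snapshot("top")
```

```text
clock 4.37 p [ 0.5273 -0.0567  0.128 ] yaw 0.434 q [ 0.08  0.73 -0.1   1.95  0.16  0.46 -1.28] F [ 0.1 -0.5 -0. ] M [0.01 0.02 0.  ] op 1.0
 tool delta [0.     0.0004 0.002 ] turn [ 0.002 -0.002 -0.   ]
clock 4.42 p [ 0.5275 -0.0568  0.1283] yaw 0.434 q [ 0.08  0.73 -0.1   1.95  0.16  0.46 -1.28] F [ 0.8  0.5 -0.5] M [ 0.01 -0.05 -0.04] op 0.999
 tool delta [-0.0001  0.0002  0.0023] turn [ 0.002 -0.002 -0.   ]
clock 4.47 p [ 0.5276 -0.057   0.1284] yaw 0.433 q [ 0.08  0.73 -0.1   1.95  0.16  0.46 -1.28] F [-0.4  0.2 -0.1] M [-0.02 -0.03 -0.01] op 1.003
 tool delta [-0.0001 -0.0001  0.0024] turn [ 0.003 -0.003 -0.   ]
clock 4.52 p [ 0.5277 -0.0571  0.1284] yaw 0.433 q [ 0.08  0.73 -0.1   1.95  0.16  0.46 -1.28] F [ 1.3 -0.3 -0.9] M [-0.04 -0.01  0.02] op 1.0
 tool delta [-0.0001 -0.0002  0.0024] turn [ 0.003 -0.003 -0.   ]
```

play_rows:
  targets:
    - [0,0,0,0,0,0]
    - [0,0,0,0,0,0]
    - [0,0,0,0,0,0]
    - [0,0,0,0,0,0]
    - [0,0,0,0,0,0]
  hand: 0.3
  squeeze: 8

```text
clock: 4.98
tool_pos: [0.5284, -0.0576, 0.1296]
eef_rot: [0.977, 0.215, 0.003, 0.002]
contact_force: [-0.3, 0.7, -0.2]
opening: 0.645
```

play_rows:
  targets:
    - [0,0,0,0,0,0]
    - [0,0,0,0,0,0]
    - [0,0,0,0,0,0]

```text
clock: 5.23
tool_pos: [0.5286, -0.0581, 0.1297]
eef_rot: [0.977, 0.215, 0.003, 0.002]
contact_force: [4.5, -10.1, -0.8]
opening: 0.418
```

Run:
```python
from h import *
for _ in range(3):
    go((.5275,-.057,.128)); r.snapshot("top")
```

```text
clock 5.23 p [ 0.5286 -0.0581  0.1297] yaw 0.433 q [ 0.08  0.73 -0.1   1.95  0.16  0.46 -1.28] F [  4.5 -10.1  -0.8] M [-2.18 -0.77 -0.06] op 0.418
 tool delta [-0.0006 -0.0015  0.0017] turn [ 0.005 -0.005 -0.   ]
clock 5.28 p [ 0.5294 -0.0598  0.1297] yaw 0.431 q [ 0.08  0.73 -0.1   1.95  0.16  0.46 -1.28] F [ 3.4 -3.9 -4.1] M [-0.1  -0.16 -0.03] op 0.378
 tool delta [-0.0006 -0.0033  0.0017] turn [ 0.007 -0.005 -0.   ]
clock 5.33 p [ 0.5294 -0.0598  0.1297] yaw 0.431 q [ 0.08  0.73 -0.1   1.95  0.16  0.46 -1.28] F [ 1.9 -4.9 -2.1] M [-0.94 -0.41  0.04] op 0.377
 tool delta [-0.0006 -0.0033  0.0017] turn [ 0.007 -0.005 -0.   ]
```

play_rows:
  targets:
    - [0,0.001,0,0,0,0.05]
    - [0,0,0,0,0,0.1]
    - [0,0,0,0,0,0.1]
    - [0,0,0,0,0,0.1]
    - [0,0,0,0,0,0]

```text
clock: 5.8
tool_pos: [0.5293, -0.0594, 0.1297]
eef_rot: [0.999, 0.033, 0.003, 0.001]
contact_force: [0.3, -0.6, -0.6]
opening: 0.38
```

Run:
```python
from h import *
go()
a=cv2.cvtColor(r.snapshot("scene"),cv2.COLOR_BGR2GRAY);b=cv2.cvtColor(cv2.imread("pics/a_scene.png"),cv2.COLOR_BGR2GRAY)
for n in("pointer_tip","mark_tip"):
  for c in("scene","top"):
    for x in r.tip_of(n,c)[:2]: print(n,c,np.round(x["uv"],1),round(x["confidence"],2))
a=r.snapshot("top")[240:280,240:300];cv2.imwrite("pics/t2.png",cv2.resize(a,(600,400),interpolation=cv2.INTER_CUBIC))
```

```text
clock 5.8 p [ 0.5293 -0.0594  0.1297] yaw 0.066 q [ 0.03  0.73 -0.01  1.95  0.02  0.45 -1.5 ] F [ 0.3 -0.6 -0.6] M [-0.14  0.02 -0.01] op 0.38
pointer_tip scene [365.8 239.9] 0.78
pointer_tip scene [374.  242.3] 0.64
pointer_tip top [265.7 261.5] 0.67
mark_tip scene [361.9 237.9] 0.61
mark_tip top [273.  260.9] 0.62
```

View pics/t2.png

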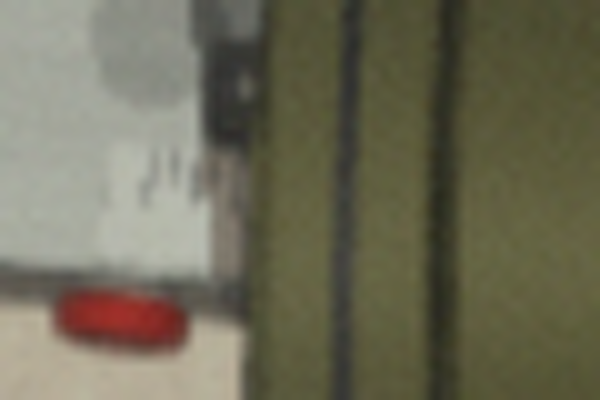

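The arm hides the pointer from the top camera. The carriage's left edge moved about +1 px (2.2 mm) for 0.37 rad, which matches 6 mm/rad, so the grip isn't slipping. q7 falls as I turn clockwise, so I'll turn some more and then regrip.

play_rows:
  targets:
    - [0,0,0,0,0,0.1]
    - [0,0,0,0,0,0.1]
    - [0,0,0,0,0,0.1]
    - [0,0,0,0,0,0.1]
    - [0,0,0,0,0,0.1]

```text
clock: 6.52
tool_pos: [0.5294, -0.0588, 0.1297]
eef_rot: [0.975, -0.22, 0.003, -0.002]
contact_force: [-0.0, -0.3, 0.9]
opening: 0.381
```

play_rows:
  targets:
    - [0,0,0,0,0,0.1]
    - [0,0,0,0,0,0.1]
    - [0,0,0,0,0,0.1]
    - [0,0,0,0,0,0.1]
    - [0,0,0,0,0,0]

```text
clock: 6.93
tool_pos: [0.5297, -0.0584, 0.1297]
eef_rot: [0.909, -0.417, 0.003, -0.003]
contact_force: [0.8, -0.5, 1.4]
opening: 0.377
```

Run:
```python
from h import *
go((.5294,-.0594,.129))
```

```text
clock 6.93 p [ 0.5297 -0.0584  0.1297] yaw -0.86 q [-0.1   0.75  0.22  1.96 -0.34  0.46 -2.07] F [ 0.8 -0.5  1.4] M [-0.14  0.12  0.03] op 0.377
 tool delta [0.0006 0.0009 0.0006] turn [-0.007 -0.003  0.   ]
```

play_rows:
  targets:
    - [0,0,0,0,0,0]
    - [0,0,0,0,0,0]
    - [0,0,0,0,0,0]
    - [0,0,0,0,0,-0.06]
    - [0,0,0,0,0,-0.12]
  hand: 0.75

```text
clock: 7.35
tool_pos: [0.5293, -0.0573, 0.1293]
eef_rot: [0.945, -0.326, 0.002, -0.003]
contact_force: [0.5, -0.6, -0.0]
opening: 0.733
```

play_rows:
  targets:
    - [0,0,0,0,0,-0.12]
    - [0,0,0,0,0,-0.12]
    - [0,0,0,0,0,-0.12]
    - [0,0,0,0,0,-0.12]
    - [0,0,0,0,0,-0.12]

```text
clock: 7.77
tool_pos: [0.5291, -0.0569, 0.1293]
eef_rot: [1.0, -0.018, 0.003, -0.002]
contact_force: [0.3, -0.0, 0.1]
opening: 0.751
```

play_rows:
  targets:
    - [0,0,0,0,0,-0.12]
    - [0,0,0,0,0,-0.12]
    - [0,0,0,0,0,-0.12]
    - [0,0,0,0,0,-0.12]
    - [0,0,0,0,0,0]

```text
clock: 8.18
tool_pos: [0.5291, -0.057, 0.1296]
eef_rot: [0.973, 0.232, 0.004, -0.002]
contact_force: [-0.3, -0.1, -0.3]
opening: 0.75
```

Run:
```python
from h import *
go((.5295,-.059,.129))
```

```text
clock 8.18 p [ 0.5291 -0.057   0.1296] yaw 0.468 q [ 0.1   0.73 -0.12  1.95  0.17  0.46 -1.25] F [-0.3 -0.1 -0.3] M [-0.04  0.02 -0.  ] op 0.75
 tool delta [-0.0005  0.002   0.0006] turn [-0.002 -0.009  0.   ]
```

play_rows:
  targets:
    - [0,0.002,0,0,-0.004,0]
    - [0,0,0,0,-0.004,0]
    - [0,0,0,0,0,0]
    - [0,0,0,0,0,0]
    - [0,0,0,0,0,0]
  hand: 0.3

```text
clock: 8.6
tool_pos: [0.5301, -0.0593, 0.1297]
eef_rot: [0.974, 0.228, 0.0, -0.001]
contact_force: [-0.6, 0.6, -0.2]
opening: 0.399
```

play_rows:
  targets:
    - [0,0,0,0,0,0]
    - [0,0,0,0,0,0.1]
    - [0,0,0,0,0,0.1]
    - [0,0,0,0,0,0.1]
    - [0,0,0,0,0,0.1]

```text
clock: 9.02
tool_pos: [0.5302, -0.0593, 0.1297]
eef_rot: [1.0, 0.021, -0.0, -0.001]
contact_force: [0.1, -0.2, -0.4]
opening: 0.38
```

play_rows:
  targets:
    - [0,0,0,0,0,0.1]
    - [0,0,0,0,0,0.1]
    - [0,0,0,0,0,0.1]
    - [0,0,0,0,0,0.1]
    - [0,0,0,0,0,0]

```text
clock: 9.43
tool_pos: [0.5302, -0.0592, 0.1297]
eef_rot: [0.982, -0.19, -0.0, -0.001]
contact_force: [-0.7, -1.1, -0.2]
opening: 0.38
```

Run:
```python
from h import *
go((.5295,-.059,.129))
a=r.snapshot("scene")[130:310,220:460];cv2.imwrite("pics/s3.png",cv2.resize(a,(800,600),interpolation=cv2.INTER_CUBIC))
```

```text
clock 9.43 p [ 0.5302 -0.0592  0.1297] yaw -0.382 q [-0.03  0.74  0.1   1.95 -0.15  0.46 -1.78] F [-0.7 -1.1 -0.2] M [-0.09  0.01 -0.01] op 0.38
 tool delta [-0.0007  0.0001  0.0007] turn [-0.001  0.    -0.   ]
```

play_rows:
  targets:
    - [0,0,0,0,0,0]
    - [0,0,0,0,0,0]
    - [0,0,0,0,0,0]
    - [0,0,-0.03,0,0,0]
    - [0,0,-0.04,0,0,0]
  hand: 0.8

```text
clock: 9.9
tool_pos: [0.5253, -0.0578, 0.1946]
eef_rot: [0.983, -0.183, -0.008, -0.0]
contact_force: [0.7, 0.9, -0.1]
opening: 0.739
```

play_rows:
  targets:
    - [0,0,-0.03,0,0,0]
    - [0.013,0.034,0,0,0,0]
    - [0.014,0.035,0,0,0,0]
    - [0.014,0.035,0,0,0,0]
    - [0.014,0.035,0,0,0,0]

```text
clock: 10.32
tool_pos: [0.5353, -0.1989, 0.2332]
eef_rot: [0.986, -0.168, -0.001, -0.005]
contact_force: [0.4, 0.5, 0.6]
opening: 0.796
```

play_rows:
  targets:
    - [0.014,0.035,0,0,0,0]
    - [0,0,0,0,0,0]

```text
clock: 10.48
tool_pos: [0.5352, -0.2484, 0.2336]
eef_rot: [0.985, -0.172, -0.0, -0.002]
contact_force: [-0.6, -1.0, -0.2]
opening: 0.804
```

Run:
```python
from h import *
go()
a=avg("top",10);cv2.imwrite("pics/b_top.png",a.astype(np.uint8))
A=cv2.resize(a[240:280,240:300].clip(0,255).astype(np.uint8),(780,520),interpolation=cv2.INTER_CUBIC);cv2.imwrite("pics/b1.png",A)
```

```text
clock 10.48 p [ 0.5352 -0.2484  0.2336] yaw -0.346 q [ 0.3   0.65  0.11  1.69 -0.09  0.81 -1.47] F [-0.6 -1.  -0.2] M [-0.04  0.06  0.01] op 0.804
```

View pics/b1.png

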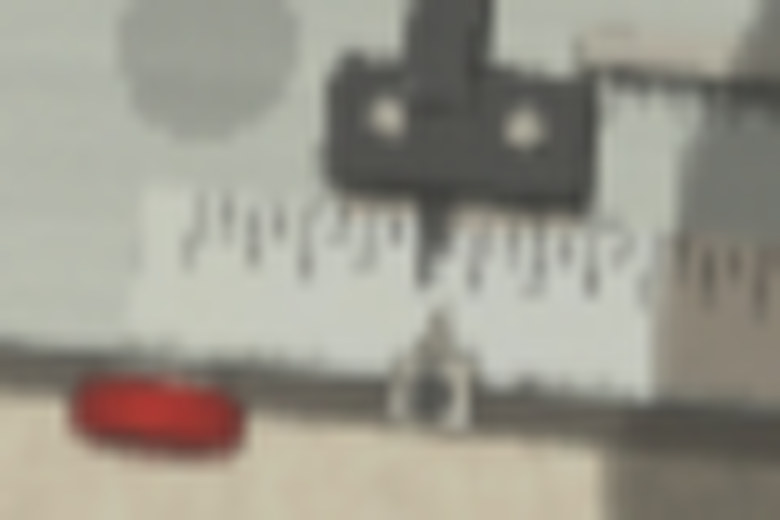

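The pointer tip is at crop (426,285) and the marker nose at (438,308). Along the saw's x direction that leaves about 1.1 px, or 2.2–2.4 mm, which agrees with the dead reckoning. I'll refine it at subpixel level.

```bash
cat > m.py <<'E'
from h import *
th=np.radians(5.85)
def warp(f):
    "crop resampled in saw frame: 4 px/mm... columns = saw -y, rows = saw -x, plane z=.104"
    g=cv2.cvtColor(cv2.imread(f),cv2.COLOR_BGR2GRAY)
    S=np.array([.506,.0758]);ex=np.array([np.cos(YS),np.sin(YS)]);ey=np.array([-np.sin(YS),np.cos(YS)])
    W,H=280,240; u=np.arange(W);v=np.arange(H);U,V=np.meshgrid(u,v)
    X=S+((120-V)/4000)[...,None]*ex-((U-180)/4000)[...,None]*ey
    P=np.dstack([X,np.full(U.shape,.104)]).reshape(-1,3)
    c=r.get_calibration("top")
    uv=cv2.projectPoints(P,cv2.Rodrigues(np.array(c["R"]))[0],np.array(c["t"],float),np.array(c["intrinsics"]),np.array([c["k1"],0,0,0,0.]))[0].reshape(H,W,2).astype(np.float32)
    return cv2.remap(g,uv[...,0],uv[...,1],cv2.INTER_CUBIC)
E
python3 - <<'E'
from m import *
a,b=warp("pics/a_top.png"),warp("pics/b_top.png")
cv2.imwrite("pics/w.png",cv2.resize(np.hstack([a,b]),None,fx=1.4,fy=1.4,interpolation=cv2.INTER_CUBIC))
E
```

```text
(no output)
```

View pics/w.png

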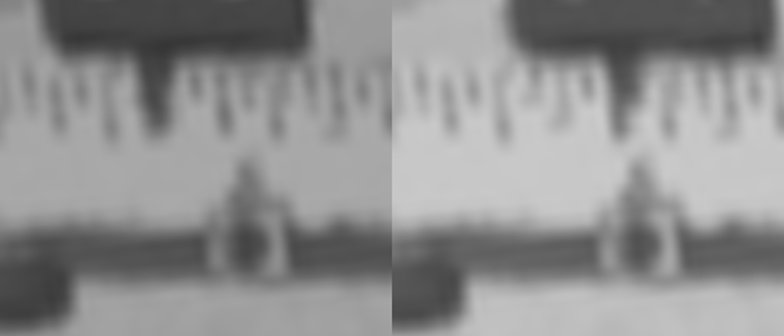

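```bash
cat >> m.py <<'E'
def cen(w,rows,c0,half):
    out=[]
    for v in rows:
        c=c0
        for _ in range(5):
            x=np.arange(int(round(c-half)),int(round(c+half))+1);p=w[v,x].astype(float)
            d=np.clip(np.percentile(p,85)-p,0,None);c=(d*x).sum()/d.sum()
        out.append(c)
    return np.array(out)
E
python3 - <<'E'
from m import *
np.set_printoptions(precision=1,suppress=True)
for f,nx in(("a",110),("b",164)):
    w=warp(f"pics/{f}_top.png");off=0
    n=cen(w,range(45,94,4),nx,10);k=cen(w,range(112,142,3),177,12);body=cen(w,range(150,190,5),177,12)
    car=w[15:30].mean(0);e=np.gradient(cv2.GaussianBlur(car[None],(0,0),3)[0]);l,rr=np.argmin(e),np.argmax(e)
    print(f,"needle",n,"nose",k,"body",body,"carriage",l,rr)
E
```

```text
a needle [111.4 111.  110.4 110.2 109.8 109.6 109.6 110.1 111.1 112.  112.3 112.
 111.9] nose [177.5 176.4 176.2 176.2 176.6 177.2 177.4 177.  175.9 174.7] body [174.  173.6 174.3 175.4 176.4 177.2 176.  175.1] carriage 31 221
b needle [163.3 163.8 164.5 164.9 165.8 165.8 165.5 164.4 163.1 162.4 162.1 162.5
 162.8] nose [177.8 176.7 176.4 176.3 176.6 177.1 177.4 177.  176.2 174.9] body [174.1 173.7 174.5 175.5 176.5 177.3 176.2 175.3] carriage 83 273
```

Subpixel centroids put the needle at about 163.4 and the nose at about 176.4 on the 4 px/mm grid. That leaves roughly 3.0 mm, or about 0.5 rad. I'll go back to the knob.

play_rows:
  targets:
    - [-0.013,-0.035,0,0,0,-0.08]
    - [-0.013,-0.036,0,0,0,-0.08]
    - [-0.011,-0.037,0,0,0,-0.08]
    - [-0.009,-0.037,0,0,0,0]
    - [-0.006,-0.03,0,0,0,0]

```text
clock: 11.4
tool_pos: [0.5197, -0.0576, 0.2345]
eef_rot: [0.999, -0.048, 0.002, -0.001]
contact_force: [-0.0, 1.1, 0.8]
opening: 0.797
```

play_rows:
  targets:
    - [0,0,0.01,0,0,0]
    - [0,0,0,0,0,0]

```text
clock: 11.57
tool_pos: [0.5192, -0.0467, 0.2249]
eef_rot: [0.999, -0.04, 0.001, -0.004]
contact_force: [1.1, -1.6, 0.5]
opening: 0.805
```

Run:
```python
from h import *
go((.53,-.059,.1295))
```

```text
clock 11.57 p [ 0.5192 -0.0467  0.2249] yaw -0.08 q [-0.02  0.57  0.05  1.9  -0.05  0.67 -1.59] F [ 1.1 -1.6  0.5] M [-0.03  0.06  0.02] op 0.805
 tool delta [0.0115 0.0122 0.0953] turn [-0.008 -0.003  0.   ]
```

play_rows:
  targets:
    - [0.006,0.006,0.015,-0.004,-0.002,0]
    - [0.006,0.006,0.015,-0.004,-0.002,0]
    - [0,0,0.015,0,0,0]
    - [0,0,0,0,0,0]

```text
clock: 11.9
tool_pos: [0.5323, -0.0588, 0.1805]
eef_rot: [0.999, -0.038, 0.001, 0.0]
contact_force: [-0.6, 0.9, -0.2]
opening: 0.799
```

Run:
```python
from h import *
go((.53,-.059,.1295))
```

```text
clock 11.9 p [ 0.5323 -0.0588  0.1805] yaw -0.076 q [-0.    0.65  0.04  1.91 -0.05  0.58 -1.58] F [-0.6  0.9 -0.2] M [ 0.02  0.06 -0.03] op 0.799
 tool delta [-0.0024  0.0004  0.051 ] turn [-0.    -0.003  0.   ]
```

play_rows:
  targets:
    - [-0.001,0,0.016,0,0,0]
    - [-0.001,0,0.016,0,0,0]
    - [0,0,0.014,0,0,0]
    - [0,0,0.002,0,0,0]
    - [0,0,0,0,0,0]

```text
clock: 12.32
tool_pos: [0.5332, -0.0625, 0.1346]
eef_rot: [0.999, -0.041, 0.004, 0.001]
contact_force: [0.8, -0.3, 0.1]
opening: 0.804
```

Run:
```python
from h import *
go((.53,-.059,.1295))
```

```text
clock 12.32 p [ 0.5332 -0.0625  0.1346] yaw -0.081 q [ 0.01  0.73  0.04  1.94 -0.05  0.46 -1.57] F [ 0.8 -0.3  0.1] M [0.06 0.01 0.03] op 0.804
 tool delta [-0.0035 -0.0032  0.0051] turn [ 0.002 -0.008 -0.   ]
```

play_rows:
  targets:
    - [-0.003,-0.003,0.005,0,-0.004,0]
    - [0,0,0,0,0,0]
    - [0,0,0,0,0,0]

```text
clock: 12.57
tool_pos: [0.5317, -0.0599, 0.1318]
eef_rot: [0.999, -0.041, 0.004, 0.001]
contact_force: [1.1, 1.0, 0.4]
opening: 0.797
```

play_rows:
  targets:
    - [0,0,0,0,0,0]
    - [0,0,0,0,0,0]
    - [0,0,0,0,0,0]
    - [0,0,0,0,0,0]
    - [0,0,0,0,0,0]
  hand: 0.3

```text
clock: 12.98
tool_pos: [0.533, -0.0598, 0.1338]
eef_rot: [0.999, -0.041, 0.005, 0.001]
contact_force: [0.0, -1.1, 0.1]
opening: 0.444
```

play_rows:
  targets:
    - [0,0,0,0,0,0]
    - [0,0,0,0,0,0]

```text
clock: 13.15
tool_pos: [0.533, -0.0596, 0.1339]
eef_rot: [0.999, -0.041, 0.006, 0.001]
contact_force: [0.7, -0.8, 0.1]
opening: 0.382
```

Run:
```python
from h import *
go((.53,-.059,.1295))
```

```text
clock 13.15 p [ 0.533  -0.0596  0.1339] yaw -0.082 q [ 0.    0.73  0.04  1.95 -0.05  0.46 -1.58] F [ 0.7 -0.8  0.1] M [-0.01 -0.   -0.01] op 0.382
 tool delta [-0.0031 -0.0003  0.0044] turn [ 0.002 -0.011 -0.   ]
```

play_rows:
  targets:
    - [-0.002,0,0.001,0,-0.005,0.05]
    - [0,0,0,0,0,0.1]
    - [0,0,0,0,0,0.1]
    - [0,0,0,0,0,0.1]
    - [0,0,0,0,0,0.1]

```text
clock: 13.57
tool_pos: [0.5326, -0.0607, 0.1339]
eef_rot: [0.962, -0.272, 0.005, 0.0]
contact_force: [-1.0, -0.4, 1.0]
opening: 0.381
```

play_rows:
  targets:
    - [0,0,0,0,0,0]
    - [0,0,0,0,0,0]

```text
clock: 13.73
tool_pos: [0.5326, -0.0607, 0.1339]
eef_rot: [0.962, -0.272, 0.005, 0.0]
contact_force: [-0.2, -0.2, 0.1]
opening: 0.38
```

Run:
```python
from h import *
go((.53,-.059,.1295))
```

```text
clock 13.73 p [ 0.5326 -0.0607  0.1339] yaw -0.551 q [-0.07  0.74  0.16  1.95 -0.23  0.46 -1.87] F [-0.2 -0.2  0.1] M [-0.05  0.06 -0.02] op 0.38
 tool delta [-0.0032 -0.0001  0.0044] turn [-0.002 -0.01   0.   ]
```

play_rows:
  targets:
    - [0,0,0,0,0,0]
    - [0,0,0,0,0,0]
    - [0,0,0,0,0,0]
    - [0,0,-0.03,0,0,0]
    - [0,0,-0.04,0,0,0]
  hand: 0.8

```text
clock: 14.15
tool_pos: [0.5273, -0.0595, 0.1988]
eef_rot: [0.964, -0.268, -0.003, 0.002]
contact_force: [1.5, -0.4, 0.5]
opening: 0.736
```

play_rows:
  targets:
    - [0,0,-0.03,0,0,0]
    - [0.019,0.032,0,0,0,0]
    - [0.02,0.033,0,0,0,0]
    - [0.02,0.033,0,0,0,0]
    - [0.02,0.033,0,0,0,0]

```text
clock: 14.57
tool_pos: [0.5358, -0.2041, 0.2377]
eef_rot: [0.967, -0.253, 0.003, -0.003]
contact_force: [0.9, -0.3, 0.1]
opening: 0.799
```

play_rows:
  targets:
    - [0.02,0.033,0,0,0,0]
    - [0,0,0,0,0,0]

```text
clock: 14.73
tool_pos: [0.5351, -0.2548, 0.2385]
eef_rot: [0.966, -0.258, 0.005, 0.0]
contact_force: [-0.1, -0.9, 0.1]
opening: 0.799
```

Run:
```python
from m import *
np.set_printoptions(precision=1,suppress=True)
go()
cv2.imwrite("pics/c_top.png",avg("top",10).astype(np.uint8))
w=warp("pics/c_top.png")
n=cen(w,range(45,94,4),176,10);k=cen(w,range(112,142,3),177,12);body=cen(w,range(150,190,5),177,12)
car=w[15:30].mean(0);e=np.gradient(cv2.GaussianBlur(car[None],(0,0),3)[0]);print("needle",n,"nose",k,"body",body,"car",np.argmin(e[:150]),150+np.argmax(e[150:]))
cv2.imwrite("pics/w2.png",cv2.resize(np.hstack([w,warp("pics/b_top.png")]),None,fx=1.4,fy=1.4,interpolation=cv2.INTER_CUBIC))
```

```text
clock 14.73 p [ 0.5 -0.3  0.2] yaw -0.521 q [ 0.3  0.7  0.2  1.7 -0.2  0.8 -1.6] F [-0.1 -0.9  0.1] M [-0.  0. -0.] op 0.799
needle [172.8 172.2 171.5 170.8 170.9 171.  170.8 170.4 169.9 169.4 168.9 168.8
 168.7] nose [177.6 176.6 176.2 176.1 176.4 177.  177.4 177.2 176.6 175.2] body [174.1 173.7 174.4 175.5 176.5 177.1 176.1 175.3] car 94 172
```

View pics/w2.png

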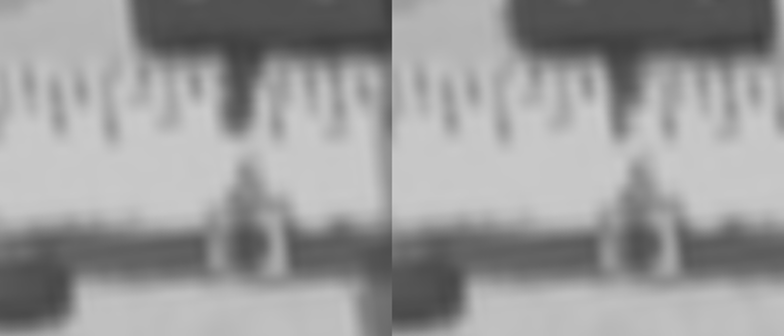

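```bash
cat >> m.py <<'E'
def needle(fs):
    W=[cv2.GaussianBlur(warp(f"pics/{f}_top.png").astype(float),(0,0),1.5) for f in fs]
    W=[w/np.median(w[100:112,100:160]) for w in W];bg=np.max(W,0)
    for f,w,x0 in zip(fs,W,NX):
        d=np.clip(bg-w-.06,0,None)[48:90,x0-16:x0+17];p=d.sum(0);c=(p*np.arange(x0-16,x0+17)).sum()/p.sum()
        rc=(d*np.arange(x0-16,x0+17)).sum(1)/d.sum(1)
        h=np.where(p>p.max()/2)[0]+x0-16
        # carriage template
        print(f,"needle",round(c,1),"half-max mid",(h[0]+h[-1])/2,"rows",rc[::6].round(1))
    # marker: symmetry axis by mirror correlation of body+nose
    for f,w in zip(fs,W):
        s=[]
        for ax in np.arange(172,182,.25):
            k=np.arange(1,22);m=w[112:192];L=np.array([np.interp(ax-k,np.arange(280),q) for q in m]);Rr=np.array([np.interp(ax+k,np.arange(280),q) for q in m]);s.append(((L-Rr)**2).mean())
        print(f,"marker sym axis",np.arange(172,182,.25)[int(np.argmin(s))])
    for f,w in list(zip(fs,W))[1:]:
        T=W[0][2:42,20:140].astype(np.float32);m=cv2.matchTemplate(w[0:44].astype(np.float32),T,cv2.TM_SQDIFF)
        y,x=np.unravel_index(np.argmin(m),m.shape);q=m[y,x-1:x+2] if 0<x<m.shape[1]-1 else [1,0,1];print(f,"carriage shift",x-20+.5*(q[0]-q[2])/(q[0]-2*q[1]+q[2]))
E
python3 - <<'E'
import m
m.NX=(111,164,171);m.needle("abc")
E
```

```text
a needle 110.4 half-max mid 110.5 rows [109.8 111.1 110.9 110.1 109.8 110.2 110.3]
b needle 166.0 half-max mid 166.0 rows [164.1 165.3 166.4 166.5 166.5 167.1 167.2]
c needle 171.7 half-max mid 171.0 rows [172.7 171.9 171.5 171.1 170.8 171.6 172.5]
a marker sym axis 175.75
b marker sym axis 175.75
c marker sym axis 175.75
b carriage shift 51.594425946474075
c carriage shift 63.37590470910072
```

Run:
```python
import m
m.NX=(111,171);m.needle("ac")
m.NX=(111,164);m.needle("ab")
m.go((.53,-.059,.2))
```

```text
a needle 110.4 half-max mid 110.0 rows [109.8 111.1 110.9 110.1 109.8 110.2 110.2]
c needle 171.7 half-max mid 171.0 rows [172.7 171.9 171.5 171.1 170.8 171.6 172.5]
a marker sym axis 175.75
c marker sym axis 175.75
c carriage shift 63.37590470910072
a needle 110.5 half-max mid 111.0 rows [110.7 111.4 111.  110.1 109.8 110.2 110.3]
b needle 166.1 half-max mid 166.0 rows [164.1 165.4 166.4 166.5 166.5 167.1 167.2]
a marker sym axis 175.75
b marker sym axis 175.75
b carriage shift 51.594425946474075
clock 15.23 p [ 0.5372 -0.2428  0.2379] yaw -0.509 q [ 0.25  0.64  0.18  1.69 -0.16  0.81 -1.58] F [ 0.4 -0.   0.1] M [ 0.02  0.   -0.02] op 0.8
 tool delta [-0.096  -0.1567  0.0388] turn [-0.009 -0.005  0.   ]
```

play_rows:
  targets:
    - [-0.02,-0.033,0,0,0,-0.08]
    - [-0.019,-0.034,0,0,0,-0.08]
    - [-0.016,-0.035,0.005,0,0,-0.08]
    - [-0.013,-0.036,0.005,0,0,0]
    - [-0.008,-0.02,0.005,0,0,0]

```text
clock: 15.65
tool_pos: [0.5252, -0.0686, 0.2238]
eef_rot: [0.991, -0.133, 0.008, 0.0]
contact_force: [0.0, 0.2, -0.2]
opening: 0.799
```

play_rows:
  targets:
    - [0,0,0,0,0,0]
    - [0,0,0,0,0,0]

```text
clock: 15.82
tool_pos: [0.5242, -0.0603, 0.2231]
eef_rot: [0.992, -0.127, 0.006, -0.002]
contact_force: [0.4, 0.2, -0.1]
opening: 0.804
```

Run:
```python
from h import *
go((.53,-.059,.18))
```

```text
clock 15.82 p [ 0.5242 -0.0603  0.2231] yaw -0.255 q [-0.05  0.58  0.13  1.9  -0.12  0.66 -1.68] F [ 0.4  0.2 -0.1] M [-0.    0.06  0.04] op 0.804
 tool delta [ 0.0048 -0.0025  0.0431] turn [-0.005 -0.011  0.   ]
```

play_rows:
  targets:
    - [0.002,-0.001,0.025,-0.003,-0.006,0]
    - [0.002,-0.001,0.025,-0.002,-0.005,0]
    - [0,0,0.02,0,0,0]
    - [0,0,0.01,0,0,0]
    - [0,0,0,0,0,0]

```text
clock: 16.23
tool_pos: [0.5336, -0.0652, 0.143]
eef_rot: [0.992, -0.129, 0.005, 0.002]
contact_force: [0.2, 0.1, -0.7]
opening: 0.801
```

Run:
```python
from h import *
go((.53,-.059,.1305))
```

```text
clock 16.23 p [ 0.5336 -0.0652  0.143 ] yaw -0.259 q [-0.03  0.72  0.1   1.94 -0.13  0.48 -1.66] F [ 0.2  0.1 -0.7] M [-0.    0.01 -0.03] op 0.801
 tool delta [-0.0052 -0.0051  0.0125] turn [ 0.003 -0.011 -0.   ]
```

play_rows:
  targets:
    - [-0.004,-0.004,0.008,0,-0.006,0]
    - [-0.001,-0.001,0.005,0,-0.005,0]
    - [0,0,0,0,0,0]

```text
clock: 16.48
tool_pos: [0.5308, -0.0623, 0.13]
eef_rot: [0.991, -0.132, 0.0, 0.002]
contact_force: [0.8, -0.1, -1.3]
opening: 0.801
```

play_rows:
  targets:
    - [0,0,0,0,0,0]
    - [0,0,0,0,0,0]
    - [0,0,0,0,0,0]
    - [0,0,0,0,0,0]
    - [0,0,0,0,0,0]
  hand: 0.3

```text
clock: 16.9
tool_pos: [0.5323, -0.0629, 0.1321]
eef_rot: [0.991, -0.132, 0.002, 0.002]
contact_force: [0.6, 1.3, -1.0]
opening: 0.441
```

play_rows:
  targets:
    - [0,0,0,0,0,0]
    - [0,0,0,0,0,0]

```text
clock: 17.07
tool_pos: [0.5331, -0.06, 0.1322]
eef_rot: [0.991, -0.13, 0.003, 0.001]
contact_force: [-0.8, -5.4, -1.1]
opening: 0.378
```

Run:
```python
from h import *
go((.53,-.059,.1305))
```

```text
clock 17.07 p [ 0.5331 -0.06    0.1322] yaw -0.261 q [-0.03  0.74  0.09  1.94 -0.14  0.46 -1.67] F [-0.8 -5.4 -1.1] M [-1.09  0.15 -0.04] op 0.378
 tool delta [-0.0033 -0.0002  0.0017] turn [ 0.    -0.006 -0.   ]
```

play_rows:
  targets:
    - [-0.001,0,0,0,-0.003,0.08]
    - [0,0,0,0,0,0.08]
    - [0,0,0,0,0,0]
    - [0,0,0,0,0,0]

```text
clock: 17.4
tool_pos: [0.533, -0.0605, 0.1322]
eef_rot: [0.977, -0.211, 0.002, 0.001]
contact_force: [0.5, 0.1, -1.3]
opening: 0.379
```

Run:
```python
from h import *
go()
```

```text
clock 17.4 p [ 0.533  -0.0605  0.1322] yaw -0.426 q [-0.06  0.74  0.14  1.94 -0.2   0.47 -1.77] F [ 0.5  0.1 -1.3] M [ 0.08 -0.01 -0.04] op 0.379
```

play_rows:
  targets:
    - [0,0,0,0,0,0]
    - [0,0,0,0,0,0]
    - [0,0,0,0,0,0]
    - [0,0,-0.03,0,0,0]
    - [0,0,-0.04,0,0,0]
  hand: 0.8

```text
clock: 17.82
tool_pos: [0.528, -0.0601, 0.1978]
eef_rot: [0.978, -0.208, -0.005, 0.002]
contact_force: [1.1, -0.1, 0.1]
opening: 0.736
```

play_rows:
  targets:
    - [0,0,-0.03,0,0,0]
    - [0.016,0.032,0,0,0,0]
    - [0.016,0.034,0,0,0,0]
    - [0.016,0.034,0,0,0,0]
    - [0.016,0.034,0,0,0,0]

```text
clock: 18.23
tool_pos: [0.5398, -0.2012, 0.2376]
eef_rot: [0.981, -0.196, 0.002, -0.002]
contact_force: [1.0, -0.1, -0.1]
opening: 0.8
```

play_rows:
  targets:
    - [0.016,0.036,0,0,0,0]
    - [0,0.02,0,0,0,0]
    - [0,0,0,0,0,0]

```text
clock: 18.48
tool_pos: [0.5308, -0.2728, 0.2386]
eef_rot: [0.98, -0.2, 0.004, 0.002]
contact_force: [-0.6, 0.4, -0.1]
opening: 0.803
```

Run:
```python
import m
from m import *
go()
cv2.imwrite("pics/d_top.png",avg("top",10).astype(np.uint8))
m.NX=(111,176);m.needle("ad")
print(cen(warp("pics/d_top.png"),range(45,94,4),176,10).round(1))
m.NX=(111,171);m.needle("ac")
w=warp("pics/d_top.png");cv2.imwrite("pics/w3.png",cv2.resize(w,None,fx=2.4,fy=2.4,interpolation=cv2.INTER_CUBIC))
for c in("scene","top"):
    for x in r.tip_of("guard_ball",c)[:1]: print(c,np.round(x["uv"],1),round(x["confidence"],2))
```

```text
clock 18.48 p [ 0.5308 -0.2728  0.2386] yaw -0.403 q [ 0.3   0.65  0.16  1.67 -0.13  0.82 -1.45] F [-0.6  0.4 -0.1] M [ 0.08  0.06 -0.03] op 0.803
a needle 110.3 half-max mid 110.5 rows [109.3 110.9 110.8 110.2 109.9 110.2 110.3]
d needle 177.8 half-max mid 179.0 rows [175.9 176.  176.9 178.5 180.1 180.4 180. ]
a marker sym axis 175.75
d marker sym axis 175.75
d carriage shift 66.40295082330704
[175.4 176.6 176.9 177.4 177.8 178.  178.5 178.8 179.3 179.5 179.5 179.5
 179.2]
a needle 110.4 half-max mid 110.0 rows [109.8 111.1 110.9 110.1 109.8 110.2 110.2]
c needle 171.7 half-max mid 171.0 rows [172.7 171.9 171.5 171.1 170.8 171.6 172.5]
a marker sym axis 175.75
c marker sym axis 175.75
c carriage shift 63.37590470910072
scene [373.5 243.5] 0.78
top [255.8 230.1] 0.73
```

View pics/w3.png

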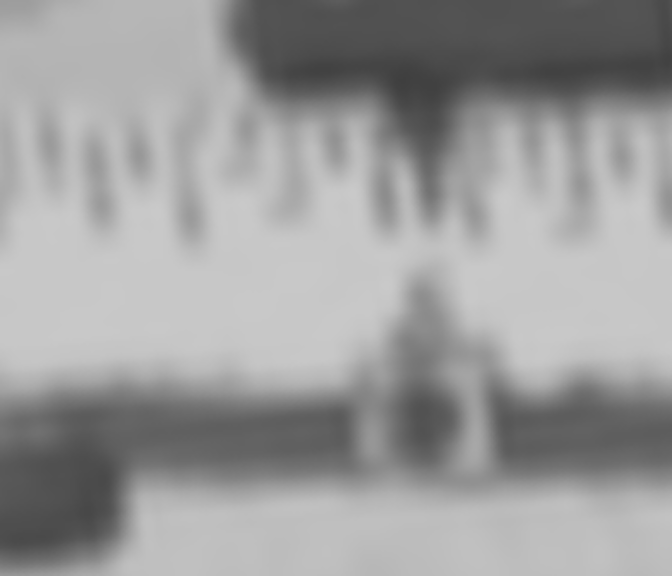

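The pointer and nose now face each other: needle tip at about 177–178 against a nose at about 176–177 on the 4 px/mm grid, within about 0.5 mm. Now I'll locate the ball.

Run:
```python
from h import *
np.set_printoptions(precision=4,suppress=True)
uv={}
for c,(u,v),f in(("top",(254,230),"d"),("scene",(376.9,242),"a")):
    g=cv2.cvtColor(cv2.imread(f"pics/{f}_{c}.png"),cv2.COLOR_BGR2GRAY)
    x0,y0=int(u)-10,int(v)-10;w=cv2.resize(g[y0:y0+22,x0:x0+22],None,fx=8,fy=8,interpolation=cv2.INTER_CUBIC)
    n,l,st,ce=cv2.connectedComponentsWithStats(cv2.morphologyEx((w<65).astype(np.uint8),cv2.MORPH_OPEN,cv2.getStructuringElement(cv2.MORPH_ELLIPSE,(49,49))))
    k=1+np.argmax(st[1:,4]);uv[c]=ce[k]/8-.44+[x0,y0];print(c,uv[c],st[k]/8.)
b,e=tri(uv["scene"],uv["top"]);print("ball",b,e)
for z in(.165,):print(onz(uv["scene"],"scene",z),onz(uv["top"],"top",z))
go((.57,.112,.26),YS)
```

```text
Traceback (most recent call last):
ValueError: attempt to get argmax of an empty sequence
```

Run:
```python
from h import *
np.set_printoptions(precision=4,suppress=True)
uv={}
for c,(u,v),f in(("top",(254,230),"d"),("scene",(376.9,242),"a")):
    g=cv2.cvtColor(cv2.imread(f"pics/{f}_{c}.png"),cv2.COLOR_BGR2GRAY)
    x0,y0=int(u)-12,int(v)-12;w=cv2.resize(g[y0:y0+26,x0:x0+26],None,fx=8,fy=8,interpolation=cv2.INTER_CUBIC)
    m=cv2.morphologyEx((w<(np.percentile(w,5)+np.median(w))/2-5).astype(np.uint8),cv2.MORPH_OPEN,cv2.getStructuringElement(cv2.MORPH_ELLIPSE,(57,57)))
    n,l,st,ce=cv2.connectedComponentsWithStats(m)
    for k in range(1,n): print(c,ce[k]/8-.44+[x0,y0],st[k]/8.,w.min(),np.median(w))
    k=1+np.argmax(st[1:,4]);uv[c]=ce[k]/8-.44+[x0,y0]
print("ball",*tri(uv["scene"],uv["top"]))
print(onz(uv["scene"],"scene",.165),onz(uv["top"],"top",.165))
go((.57,.112,.26),YS)
```

```text
top [253.5713 230.0721] [   5.125    5.625   13.875   14.125 1226.5  ] 50 153.0
scene [373.3179 243.3206] [   0.       5.375   20.      18.5   1654.75 ] 29 107.0
ball [0.5712 0.1108 0.1623] 0.008937412261611186
[0.5742 0.1064 0.165 ] [0.5699 0.1149 0.165 ]
clock 19.08 p [ 0.5338 -0.2658  0.2384] yaw -0.394 q [ 0.3   0.65  0.16  1.67 -0.13  0.82 -1.45] F [0.1 0.3 0.6] M [0.07 0.02 0.02] op 0.803
 tool delta [-0.1115 -0.3628 -0.0215] turn [-0.001 -0.008 -0.292]
```

play_rows:
  targets:
    - [0,0,-0.007,0,-0.004,-0.1]
    - [0,0,-0.007,0,-0.004,-0.1]
    - [0,-0.02,-0.007,0,0,-0.09]
    - [0,-0.036,0,0,0,0]
    - [0,-0.036,0,0,0,0]
  hand: 0.9

```text
clock: 19.5
tool_pos: [0.5424, -0.1825, 0.2599]
eef_rot: [0.999, -0.053, -0.001, 0.003]
contact_force: [0.4, 0.8, -0.8]
opening: 0.9
```

play_rows:
  targets:
    - [0,-0.036,0,0,0,0]
    - [0,-0.036,0,0,0,0]
    - [0,-0.036,0,0,0,0]
    - [0,-0.036,0,0,0,0]
    - [0,-0.036,0,0,0,0]

```text
clock: 19.92
tool_pos: [0.5618, 0.0027, 0.2598]
eef_rot: [0.998, -0.055, 0.001, 0.004]
contact_force: [0.6, -0.5, -0.7]
opening: 0.9
```

play_rows:
  targets:
    - [0,-0.03,0,0,0,0]
    - [0,0,0,0,0,0]
    - [0,0,0,0,0,0]

```text
clock: 20.17
tool_pos: [0.5654, 0.0467, 0.2594]
eef_rot: [0.999, -0.047, 0.001, 0.0]
contact_force: [0.2, -1.1, -0.7]
opening: 0.9
```

Run:
```python
from h import *
print(onz((376.9,242),"scene",.165))
go((.57,.1135,.22),YS)
```

```text
[0.56899855 0.11343913 0.165     ]
clock 20.17 p [0.5654 0.0467 0.2594] yaw -0.094 q [-0.23  0.59  0.11  1.73 -0.08  0.83 -1.75] F [ 0.2 -1.1 -0.7] M [0.01 0.02 0.02] op 0.9
 tool delta [-0.0017 -0.0669  0.0394] turn [ 0.    -0.002  0.008]
```

Scene and top agree on the ball at (0.5695, 0.1135).

play_rows:
  targets:
    - [0,-0.03,0,0,0,0]
    - [0,-0.03,0.01,0,0,0]
    - [0,-0.005,0.015,0,0,0]
    - [0,0,0,0,0,0]

```text
clock: 20.5
tool_pos: [0.5729, 0.1091, 0.2346]
eef_rot: [0.999, -0.05, 0.002, 0.001]
contact_force: [-0.3, -0.0, 0.2]
opening: 0.899
```

Run:
```python
from h import *
go((.57,.1135,.147),YS)
```

```text
clock 20.5 p [0.5729 0.1091 0.2346] yaw -0.1 q [-0.33  0.64  0.11  1.71 -0.09  0.79 -1.86] F [-0.3 -0.   0.2] M [0.01 0.04 0.04] op 0.899
 tool delta [-0.0038 -0.0043  0.0876] turn [ 0.002 -0.005  0.002]
```

play_rows:
  targets:
    - [-0.002,-0.003,0.02,0,-0.003,0]
    - [-0.002,-0.002,0.02,0,-0.002,0]
    - [-0.001,0,0.02,0,0,0]
    - [-0.001,0,0.018,0,0,0]
    - [0,0,0,0,0,0]

```text
clock: 20.92
tool_pos: [0.5706, 0.1056, 0.1575]
eef_rot: [0.998, -0.055, 0.003, 0.003]
contact_force: [0.2, 0.2, 0.1]
opening: 0.898
```

Run:
```python
from h import *
go((.57,.1135,.147),YS)
```

```text
clock 20.92 p [0.5706 0.1056 0.1575] yaw -0.11 q [-0.32  0.74  0.1   1.79 -0.1   0.61 -1.85] F [0.2 0.2 0.1] M [0.02 0.1  0.  ] op 0.898
 tool delta [-0.0016 -0.0078  0.0104] turn [ 0.006 -0.006 -0.008]
```

play_rows:
  targets:
    - [-0.001,-0.006,0.006,0.004,-0.005,-0.005]
    - [0,-0.002,0.004,0.002,0,-0.003]
    - [0,0,0,0,0,0]

```text
clock: 21.17
tool_pos: [0.5722, 0.1099, 0.149]
eef_rot: [0.999, -0.053, 0.002, 0.0]
contact_force: [0.9, -0.5, 0.0]
opening: 0.903
```

Run:
```python
from h import *
go((.57,.1135,.147),YS)
```

```text
clock 21.17 p [0.5722 0.1099 0.149 ] yaw -0.107 q [-0.32  0.75  0.09  1.79 -0.1   0.6  -1.85] F [ 0.9 -0.5  0. ] M [ 0.04  0.05 -0.01] op 0.903
 tool delta [-0.0026 -0.0033  0.002 ] turn [ 0.001 -0.003 -0.005]
```

play_rows:
  targets:
    - [0,0,0,0,0,0]
    - [0,0,0,0,0,0]
    - [0,0,0,0,0,0]
    - [0,0,0,0,0,0]
    - [0,0,0,0,0,0]
  hand: 0.2
  squeeze: 20

```text
clock: 21.58
tool_pos: [0.5746, 0.1097, 0.1524]
eef_rot: [0.999, -0.054, 0.004, -0.0]
contact_force: [-0.5, -0.4, 0.7]
opening: 0.546
```

play_rows:
  targets:
    - [0,0,0,0,0,0]
    - [0,0,0,0,0,0]
    - [0,0,0,0,0,0]
    - [0,0,0,0,0,0]

```text
clock: 21.92
tool_pos: [0.5751, 0.112, 0.1528]
eef_rot: [0.999, -0.053, 0.005, -0.002]
contact_force: [0.5, -2.1, -1.5]
opening: 0.349
```

Run:
```python
from h import *
go((.57,.1135,.147),YS)
a=r.snapshot("scene")[130:310,260:500];cv2.imwrite("pics/g.png",cv2.resize(a,(640,480),interpolation=cv2.INTER_CUBIC))
```

```text
clock 21.92 p [0.5751 0.112  0.1528] yaw -0.106 q [-0.32  0.75  0.09  1.79 -0.1   0.6  -1.85] F [ 0.5 -2.1 -1.5] M [-0.4  -0.02 -0.03] op 0.349
 tool delta [-0.0053 -0.0009  0.0058] turn [-0.004 -0.01  -0.004]
```

View pics/g.png

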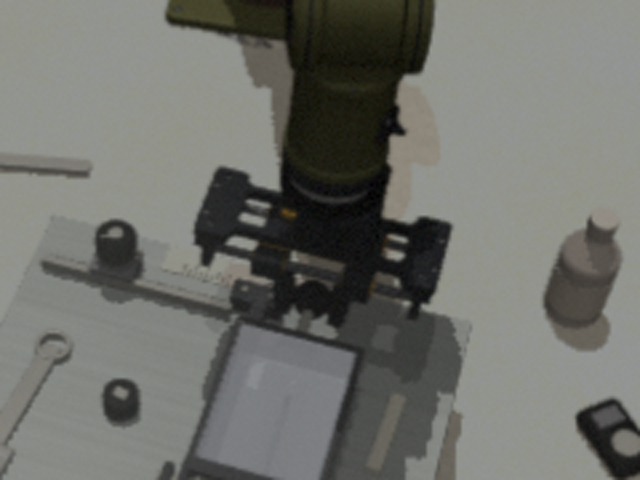

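The ball is pinched between the fingers at view (315,297). The opening of 31 mm matches its 32 mm. I'll raise it along the hinge arc.

play_rows:
  targets:
    - [0.0003,0,-0.0102,0,0,0]
    - [0.0008,0,-0.0102,0,0,0]
    - [0.0013,0,-0.0101,0,0,0]
    - [0.0019,0,-0.01,0,0,0]
    - [0.0024,0,-0.0099,0,0,0]
  squeeze: 30

```text
clock: 22.38
tool_pos: [0.5823, 0.1113, 0.2063]
eef_rot: [0.999, -0.053, 0.006, -0.002]
contact_force: [3.5, 1.3, -2.7]
opening: 0.344
```

```bash
cat >> h.py <<'E'
def arc(th=None):
    s=r.get_state();p=np.array(s["tool_pos"]);ball=p+[-.0056,.0015,.0122];H=np.array([.7635,.0936,.165]);ex=np.array([np.cos(YS),np.sin(YS),0])
    d=H-ball;x=d@ex;z=-d[2];print("angle",round(np.degrees(np.arctan2(z,x)),1),"R",round(np.hypot(x,z),4),"lat",round(d@[-np.sin(YS),np.cos(YS),0],4))
    if th: t=np.radians(th);T=H-.195*np.cos(t)*ex+[0,0,.195*np.sin(t)]-[-.0056,.0015,.0122];go(T,YS)
    else: go()
E
python3 -c "
from h import *
arc(30)"
```

```text
angle 15.9 R 0.1952 lat -0.0
clock 22.38 p [0.5823 0.1113 0.2063] yaw -0.106 q [-0.33  0.68  0.1   1.72 -0.1   0.73 -1.85] F [ 3.5  1.3 -2.7] M [ 0.25 -0.56  0.04] op 0.344
 tool delta [ 0.0194 -0.0002 -0.0438] turn [-0.004 -0.011 -0.004]
```

play_rows:
  targets:
    - [0.0029,0,-0.0098,0,0,0]
    - [0.0034,0,-0.0096,0,0,0]
    - [0.0039,0,-0.0094,0,-0.004,0]
    - [0.0044,0,-0.0092,0,-0.004,0]
    - [0.0049,0,-0.009,0,0,0]

```text
clock: 22.8
tool_pos: [0.6069, 0.1087, 0.2617]
eef_rot: [0.999, -0.053, 0.009, -0.003]
contact_force: [7.5, 1.8, -7.7]
opening: 0.342
```

```bash
python3 -c "
from h import *
arc(45)"
```

```text
angle 33.8 R 0.1961 lat 0.0
clock 22.8 p [0.6069 0.1087 0.2617] yaw -0.107 q [-0.32  0.64  0.11  1.59 -0.09  0.89 -1.85] F [ 7.5  1.8 -7.7] M [ 0.28 -1.21  0.04] op 0.342
 tool delta [ 0.0256 -0.0003 -0.0285] turn [-0.007 -0.017 -0.005]
```

play_rows:
  targets:
    - [0.0053,0,-0.0085,0,0,0]
    - [0.0058,0,-0.0084,0,-0.003,0]
    - [0.0062,0,-0.0081,0,-0.003,0]
    - [0.0066,0,-0.0078,0,0,0]
    - [0.007,0,-0.0074,0,0,0]

```text
clock: 23.22
tool_pos: [0.6462, 0.1046, 0.3074]
eef_rot: [0.998, -0.054, 0.016, -0.004]
contact_force: [10.2, 1.7, -15.0]
opening: 0.35
```

```bash
python3 -c "
from h import *
arc(60)"
```

```text
angle 51.4 R 0.1978 lat 0.0001
clock 23.22 p [0.6462 0.1046 0.3074] yaw -0.108 q [-0.3   0.65  0.12  1.42 -0.09  1.04 -1.84] F [ 10.2   1.7 -15. ] M [ 0.4  -1.81 -0.07] op 0.35
 tool delta [ 0.0264 -0.0004 -0.0135] turn [-0.01  -0.031 -0.006]
```

play_rows:
  targets:
    - [0.009,0,-0.0045,-0.003,-0.008,0]
    - [0.009,0,-0.004,-0.003,-0.008,0]
    - [0.005,0,-0.002,0,0,0]
    - [0,0,0,0,0,0]

```text
clock: 23.55
tool_pos: [0.6674, 0.1024, 0.322]
eef_rot: [0.999, -0.054, 0.005, -0.002]
contact_force: [3.2, 1.9, -7.1]
opening: 0.35
```

```bash
python3 -c "
from h import *
arc(60)
cv2.imwrite('pics/f.png',np.hstack([cv2.resize(r.snapshot('scene')[60:300,220:500],(400,343)),cv2.resize(r.snapshot('top')[100:300,190:423],(400,343))]))"
```

```text
angle 58.8 R 0.1977 lat 0.0001
clock 23.55 p [0.6674 0.1024 0.322 ] yaw -0.109 q [-0.28  0.68  0.13  1.31 -0.09  1.15 -1.83] F [ 3.2  1.9 -7.1] M [ 0.37 -0.41 -0.01] op 0.35
 tool delta [ 0.0048 -0.0001  0.0003] turn [-0.005 -0.01  -0.007]
```

View pics/f.png

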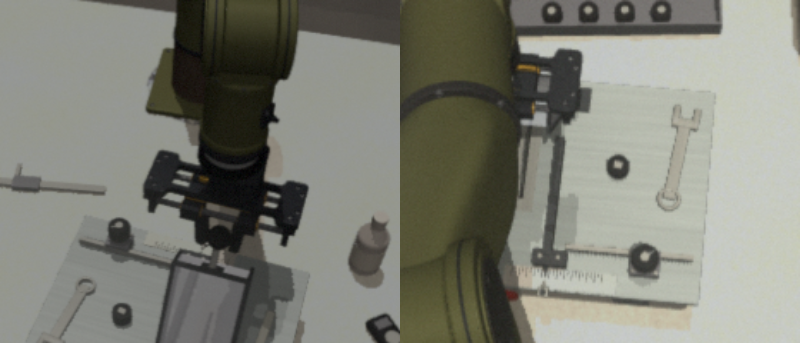

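The ball is in the fingers at view (220,237) with the guard raised, and the fence, marker and bystanders look undisturbed. I'll check the angle independently from the ball's pixel position.

```bash
python3 -c "
from h import *
ex=np.array([np.cos(YS),np.sin(YS),0]);H=np.array([.7635,.0936,.165])
for t in(0,50,55,58,60,62,65,70):
    a=np.radians(t);print(t,proj(H-.195*np.cos(a)*ex+[0,0,.195*np.sin(a)],'scene').round(1))
for x in r.tip_of('guard_ball','scene')[:2]:print(x)
g=cv2.cvtColor(r.snapshot('scene'),cv2.COLOR_BGR2GRAY)
arc(60)"
```

```text
0 [376.9 242.2]
50 [375.7 222. ]
55 [374.5 223.9]
58 [373.7 225.3]
60 [373.1 226.5]
62 [372.4 227.8]
65 [371.4 230. ]
70 [369.5 234.3]
{'uv': [370.4, 223.8], 'confidence': 0.94}
{'uv': [358.5, 237.1], 'confidence': 0.43}
angle 58.4 R 0.1977 lat 0.0001
clock 23.75 p [0.666  0.1025 0.3211] yaw -0.108 q [-0.28  0.68  0.13  1.31 -0.09  1.15 -1.83] F [ 1.4  1.5 -3.9] M [ 0.4  -0.04 -0.05] op 0.343
 tool delta [ 0.0061 -0.0002 -0.0005] turn [-0.004 -0.008 -0.006]
```

play_rows:
  targets:
    - [0.004,0,-0.001,0,-0.004,0]
    - [0,0,0,0,0,0]
    - [0,0,0,0,0,0]
    - [0,0,0,0,0,0]

```text
clock: 24.08
tool_pos: [0.6681, 0.1024, 0.3224]
eef_rot: [0.999, -0.054, -0.0, -0.002]
contact_force: [-0.6, 0.7, -2.6]
opening: 0.348
```

```bash
python3 -c "
from h import *
arc(60)
for i in range(6): r.snapshot('scene')
arc(60)
for x in r.tip_of('guard_ball','scene')[:1]:print(x)"
```

```text
angle 59.1 R 0.1977 lat 0.0001
clock 24.08 p [0.6681 0.1024 0.3224] yaw -0.108 q [-0.28  0.69  0.13  1.29 -0.09  1.17 -1.83] F [-0.6  0.7 -2.6] M [0.34 0.16 0.05] op 0.348
 tool delta [ 0.004  -0.0001  0.0007] turn [-0.004  0.    -0.006]
angle 59.1 R 0.1977 lat 0.0001
clock 24.38 p [0.6681 0.1023 0.3224] yaw -0.108 q [-0.28  0.69  0.13  1.29 -0.09  1.17 -1.83] F [-0.5  2.  -2.4] M [0.38 0.15 0.  ] op 0.35
 tool delta [ 0.004  -0.0001  0.0007] turn [-0.004  0.    -0.006]
{'uv': [373.2, 227.4], 'confidence': 0.94}
```

The pose holds steady at about 59–61° and the forces are small, so I'm handing in.

```bash
python3 -c "
from h import *
print(r.finish_job())"
```

```text
the job is handed in; nothing more can be done
None
```

The fence is set to the marker, and the job was handed in with the arm still holding the guard by its ball at about 60° open. No verdict was reported.

- **Fence:** With the guard down, I turned the knob clockwise in four grips, about 2.8 rad in total, and never pushed the fence. In the last close-up from the top camera, the pointer was within about 0.5 mm of the marker's nose. Two ways of locating the pointer disagreed by about 0.4 mm: the needle itself and the shift of the fence carriage.
- **Guard:** I raised it along its hinge arc by the ball. The arm position gave 59.1° and the ball's place in the scene camera about 61°, both inside the 55–65° limit. It held steady over the last 0.3 s, with about 3 N on the wrist and the fingers open about 31 mm on the 32 mm ball.
- **Hinge radius check:** The radius came out at 197.7 mm instead of 195 mm. I put that down to a small shift in the grip or an error in my hinge position.
- **Rest of the saw and bench:** The marker stayed put through all the fence work. In the last pictures nothing else in view looked disturbed, though the arm hides part of the top view. I did not re-measure the alignment after raising the guard. The highest wrist force I read was about 18 N, and the clock stood at about 24 s when I handed in.

I viewed 11 pictures, one over the budget.

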